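# Open the flask whose cap may turn either way

## Robot

A 6-joint arm with a two-finger parallel gripper is mounted at the origin on a cart in front of the work surface, level with it; the furniture and walls round the work are solid. World frame = base frame: x ahead of the robot, y to its left, z up, the work surface at z = 0. Lengths are in m, angles in rad, forces in N, time in s.
With the tool pointing down it reaches from about 0.275 to 0.825 m from the base axis. Payload 5.2 kg.
Tool frame: the origin (TCP) lies midway between the tips of the shut fingers; the grasp point (between the pads) lies 19 mm behind it; z points along the fingers, y is the line along which they close (so a half turn about z gives the same grasp; the last joint's range is limited). The gripper opens to 93 mm and grips with 3 to 60 N. Pads are 15 mm wide; open, the fingers measure 128 mm over their backs; the gripper's body (75 mm by 188 mm) begins 65 mm behind the grasp point.
Start: joints at [-1.328, 0.259, 1.535, -0, 1.348, -0.203], TCP at [0.237, -0.496, 0.219] pointing down, gripper open.
Joint ranges: [-3.14, 3.14], [-0.91, 2.08], [0.19, 2.58], [-1.22, 4.36], [0.22, 2.71], [-3.12, 3.12]. Speed limits (rad/s): [2.57, 2.57, 3.14, 3.14, 3.14, 3.14].

## Interface

Orientations are given as a rotation vector (axis times angle).
In Python, from rig import bot, get_image, camera_model gives the robot as it stands. The module is installed in compiled form; this text tells all that it offers.
- The arm moves only by the tool arm_command, never from a script. Its argument "targets" is one flat list of numbers, 6 for each row, row after row: the shift along the tool's x, y, z in mm, then the turn, a rotation vector about the tool's x, y, z in rad. In form: [dx, dy, dz, ax, ay, az, dx, dy, dz, ax, ay, az, ...]. A call has 1 to 20 rows; each row is the pose to reach, as a shift and turn from the pose commanded when the call began, along the tool's axes at that moment; what a row does not reach only later rows make up. A row lasts 1/8 s, in which the tool goes at most 62.5 mm and 10.7 degrees, less where a joint would pass 70% of its speed; a pose out of reach is approached as far as the arm can. A call with a gripper value outside its range is refused whole. "hand" is the opening, from -1 (shut) to 1 (fully open), set as the call begins (left out, the last holds). The fingers move at their own pace and stop on an object; "grip_force" is the grip in N (left out, the last holds). Time passes only in rows, so rows that repeat a pose let the fingers close. It gives the time, the measured TCP pose, the force, the opening and the grip force at its end, in the units of the state.
- bot.get_state(): the state, without advancing time (a new reading comes with each control period).
- get_image(name): name is "scene" or "top" or "wrist"; returns the picture (400x640x3 uint8, red, green, blue); there is no depth.
- camera_model(name): a dict with "vfov" (degrees; the focal length in pixels is half the picture's height over the tangent of half this angle, whatever the lens; pixels are square), "cx", "cy" (the principal point, pixels), "k1" (the pictures are not rectified: a ray, as slopes to the right and down, at radius r is drawn at 1 + k1 r^2 times it, then the intrinsics apply), "R" (3x3) and "t" (3): a world point X has camera coordinates R X + t. Camera axes: x right, y down, z forward; pixel columns grow to the right and rows downward; lengths in m; the calibration is good to about 2 mm. A picture is of the moment at which its call begins: read the wrist's pose just before it. camera_model takes no time and is no camera call; for the wrist camera it gives the pose at the moment of the call.
- bot.close_job(): hands the job in; it is judged then, once.
The state is a dict: "clock": time; "joints": joint angles; "qvel": joint speeds; "tau": joint torques, N m; "position": TCP position; "tcp_rot": TCP orientation; "force": force on the tool from outside, world axes, zero at the start; "moment": the same for the moment, N m; "gripper_width": opening from 0.0 (shut) to 1.0 (fully open); "grip_force": force on a finger pad.
Only numpy, scipy, OpenCV 4.12 (cv2) and the standard library are available. Lean on these libraries where they do the work, as an engineer would, in place of code of your own. Each camera call takes 0.05 s, during which the arm holds its last target. There are 200 camera calls.

## Task

Open the left one of the two steel food flasks (left as seen from the robot): turn its cap about a quarter turn to loosen it and lift it off. One flask loosens anticlockwise and the other clockwise and you cannot see which, so try one way and, if the cap stops dead, turn it the other way. Finish while still holding the cap level, about 10 cm above the mouth it came from; do not let go of it, leave the right flask closed and leave the things around where they stand.

Things in the scene. Friction and masses are not known exactly. Their poses are not given: they have to be found in the camera images.
- flask_p: One of two identical squat steel food flasks. A rubber suction foot (120 mm across) fixes it to the worktop: it cannot move or turn. Body 92 mm across. One flask stands left (y above 0.07), the other right (y below -0.07); which is which varies. Origin on its axis at the worktop, z up; two small bumps outside the neck lie on its +x and -x, a black tab on the foot at -x.
- flask_q: The other flask, the same in looks, size and frame as flask_p; its cap loosens the opposite way round.
- mouth_p (a point): Centre of flask_p's mouth at the rim, 118 mm above the worktop; the neck is 64 mm across outside, 52 mm inside.
- mouth_q (a point): The same point of flask_q.
- cap_p: Loose black cap of flask_p, 0.1 to 0.21 kg: ribbed disc, 72 mm across, 12 mm thick, resting on the rim; grip bar on top; below it a plug (34 mm across, 48 mm over two lugs) reaches 20 mm into the mouth. Origin on the axis at the disc's underside (on the rim when closed), z up. Hidden lugs hold it closed; when closed its x (the bar) lies along the flask's x within 3 degrees.
- cap_q: The loose cap of flask_q, the same in looks, size, frame and working as cap_p, but of the opposite hand.
- bar_p (a point): Middle of cap_p's upright grip bar: 56 mm long (cap's x), 16 mm thick (cap's y), 34 mm tall, its foot on the disc, its top 164 mm above the worktop when closed. Wrong way, the cap stops dead within 10 degrees (20 if forced). Right way, it turns easily without rising and lifts straight off from 50 to 95 degrees of turn (65 to 85 is safest); firm stop near 102. Its hand cannot be seen.
- bar_q (a point): The same point of cap_q, bar and working alike, opposite hand.
- beige_mug: Bystander: beige mug, 82 x 114 x 97 mm, upright, behind the flasks. Origin at the centre of its underside.
- glass: Bystander: empty drinking glass, 81 mm across, 92 mm tall, right of the flasks. Origin at the centre of its underside.
- small_lemon: Bystander: lemon, 72 x 57 x 58 mm, left of the flasks. Origin at its underside.
Things that resemble listed ones, but are neither listed nor needed, are in the scene too. What is shaped like the cap_p but orange is not meant.

How it is judged:
On the way:
1. the left flask's cap, still on its rim, is turned out of its lock (((world y of flask_p above 0 m and angle between the x axis of cap_p and the x axis of flask_p, either way round above 0.45 rad and z of cap_p in the frame of flask_p below 0.126 m and horizontal distance between cap_p and flask_p below 0.01 m) or (world y of flask_q above 0 m and angle between the x axis of cap_q and the x axis of flask_q, either way round above 0.45 rad and z of cap_q in the frame of flask_q below 0.126 m and horizontal distance between cap_q and flask_q below 0.01 m))), for 0.05 s.
At the end, for the whole second after the job is handed in: The cap of the left flask is off and held by the fingers, its underside 50 to 180 mm above the flask's rim, within 80 mm of the flask's axis, tilted less than 0.3 rad, at rest, touching neither flask; the right flask's cap is still on, seated and locked (((world y of flask_p above 0 m and z of cap_p in the frame of flask_p between 0.168 and 0.298 m and horizontal distance between cap_p and flask_p below 0.08 m and angle between cap_p's own z axis and vertical below 0.3 rad and linear speed of cap_p below 0.03 m/s and contact force between the fingers and cap_p above 1 N and contact force between cap_p and flask_p below 0.1 N and contact force between cap_p and flask_q below 0.1 N and z of cap_q in the frame of flask_q below 0.122 m and horizontal distance between cap_q and flask_q below 0.006 m and angle between the x axis of cap_q and the x axis of flask_q, either way round below 0.35 rad) or (world y of flask_q above 0 m and z of cap_q in the frame of flask_q between 0.168 and 0.298 m and horizontal distance between cap_q and flask_q below 0.08 m and angle between cap_q's own z axis and vertical below 0.3 rad and linear speed of cap_q below 0.03 m/s and contact force between the fingers and cap_q above 1 N and contact force between cap_q and flask_q below 0.1 N and contact force between cap_q and flask_p below 0.1 N and z of cap_p in the frame of flask_p below 0.122 m and horizontal distance between cap_p and flask_p below 0.006 m and angle between the x axis of cap_p and the x axis of flask_p, either way round below 0.35 rad))); the arm keeps its last pose, push and grip.
It fails at once if a bystander (mug, glass or lemon) is moved more than 30 mm (distance of any of beige_mug, glass, small_lemon from where it was at the start of the episode above 0.03 m).
It fails at once if the right flask's cap is turned out of its lock or lifted ((world y of flask_p above 0 m and (angle between the x axis of cap_q and the x axis of flask_q, either way round above 0.35 rad or z of cap_q in the frame of flask_q above 0.126 m)) or (world y of flask_q above 0 m and (angle between the x axis of cap_p and the x axis of flask_p, either way round above 0.35 rad or z of cap_p in the frame of flask_p above 0.126 m))).
It also fails if it takes over 42 s, if anything falls off the work surface, if the arm or the gripper's body presses on something with over 40 N, if the wrist force passes 120 N, or if a joint passes its speed limit or range.

## Working session

There is one attempt and no reset: what is moved stays moved. The work goes in short steps, Python scripts to look and compute and a tool call to move; the robot and the scene stay as the last step left them, time stands still between calls to the robot, and variables do not carry over. Pictures are saved under pics/ and viewed, at most 10 in all, crops included, and the job is handed in when it is done.

Besides the shell and the picture viewer there is one more tool, called after ">>>" in YAML: its name, and indented under it one key for each argument. arm_command: Moves the arm, as the interface text tells. Its arguments: {"type":"object","properties":{"targets":{"type":"array"},"hand":{"type":"number"},"grip_force":{"type":"number"}},"required":["targets"]}

```bash
mkdir -p pics; cat > h.py <<'E'
import numpy as np, cv2
from rig import bot, get_image, camera_model
from scipy.spatial.transform import Rotation as Ro
def K(m):
    f=200/np.tan(np.radians(m['vfov'])/2); return np.array([[f,0,m['cx']],[0,f,m['cy']],[0,0,1]]),np.array([m['k1'],0,0,0.])
def ray(m,uv):
    k,d=K(m); p=cv2.undistortPoints(np.array(uv,float).reshape(-1,1,2),k,d).reshape(-1,2)
    R=np.array(m['R']); t=np.array(m['t']); return -R.T@t, np.c_[p,np.ones(len(p))]@R
def plane(m,uv,z):
    c,r=ray(m,uv); return c+r*((z-c[2])/r[:,2])[:,None]
def proj(m,X):
    k,d=K(m); return cv2.projectPoints(np.array(X,float).reshape(-1,1,3),cv2.Rodrigues(np.array(m['R']))[0],np.array(m['t']),k,d)[0].reshape(-1,2)
E
python3 - <<'E'
from h import *
s=bot.get_state(); print({k:np.round(v,3) for k,v in s.items()})
for n in('scene','top'):
    im=get_image(n); cv2.imwrite(f'pics/{n}0.png',im[:,:,::-1]); m=camera_model(n); print(n,m['vfov'],m['k1'],-np.array(m['R']).T@m['t'])
E
```

```text
{'clock': np.float64(0.0), 'joints': array([-1.328,  0.259,  1.536, -0.   ,  1.348, -0.203]), 'qvel': array([-0.   ,  0.001,  0.   ,  0.   , -0.001,  0.002]), 'tau': array([-0.0000e+00, -4.3731e+01, -2.8400e+01,  7.2000e-02,  4.1000e-02,
       -0.0000e+00]), 'position': array([ 0.237, -0.496,  0.218]), 'tcp_rot': array([-3.062, -0.694,  0.   ]), 'force': array([ 0.124,  0.456, -0.531]), 'moment': array([ 0.03 , -0.003, -0.007]), 'grip_force': np.float64(0.0), 'gripper_width': np.float64(1.0)}
scene 51.23805208407373 0.011862419808312694 [0.14836688 0.75428993 1.05748914]
top 42.67980575300862 -0.10960441366393966 [-0.50443635 -0.34793304  1.50153397]
```

View pics/scene0.png

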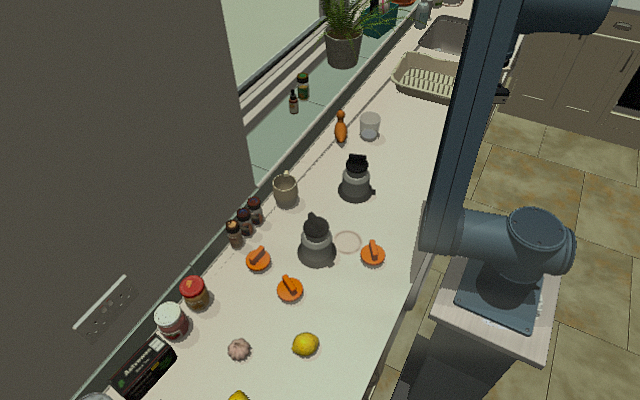

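View pics/top0.png

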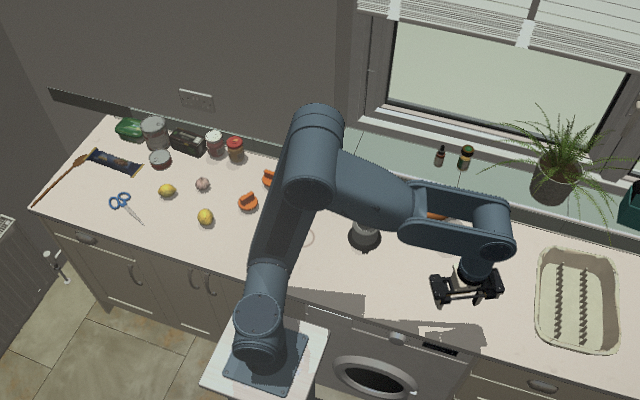

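The scene view shows the two steel flasks with black caps. The one at (316,240) is nearer the scene camera, so it is at larger y and is the left flask. The one at (356,178) is the right flask. Three orange cap look-alikes lie at (258,260), (290,289) and (372,253), and aren't wanted. In the top view the arm hides the left flask. Next I'll crop and measure.

```bash
python3 - <<'E'
from h import *
im=cv2.imread('pics/scene0.png'); m=camera_model('scene')
c=cv2.resize(im[150:280,265:395],(598,598),interpolation=cv2.INTER_CUBIC); cv2.imwrite('pics/crop0.png',c)
g=im.max(2); 
for (x0,x1,y0,y1) in((295,340,205,240),(338,375,148,182)):
    k=(g[y0:y1,x0:x1]<55).astype(np.uint8); n,l,s,ce=cv2.connectedComponentsWithStats(k); i=1+s[1:,4].argmax(); print(s[i]+[x0,y0,0,0,0],ce[i]+[x0,y0])
    print(plane(m,ce[i]+[x0,y0],.14))
E
```

```text
[304 213  24  26 409] [314.57701711 227.1002445 ]
[[0.512178   0.13963136 0.14      ]]
[346 154  22  24 395] [356.28101266 165.05316456]
[[ 0.51643325 -0.14039043  0.14      ]]
```

View pics/crop0.png

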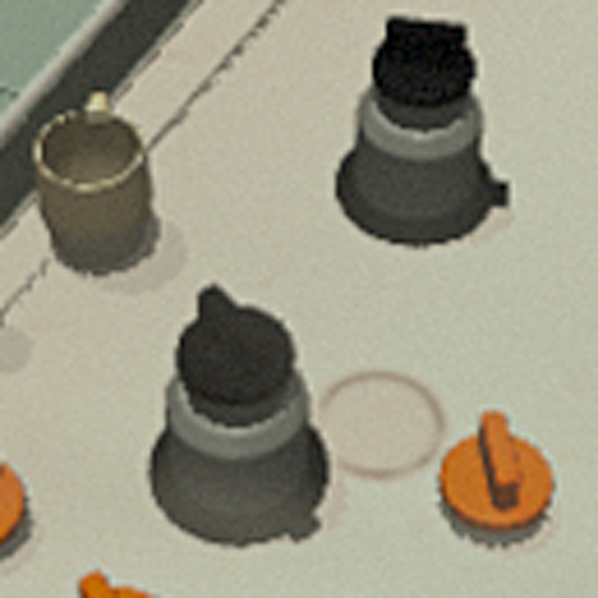

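The crop confirms it: the black-capped flask at about (316,240) is the left one, with its foot tab at about (331,264). The orange caps are loose decoys lying flat, and the right flask's tab is at about (374,192). Now I'll compute the pose from these.

```bash
python3 - <<'E'
from h import *
m=camera_model('scene'); cr=lambda x,y:(265+x/4.6-.4,150+y/4.6-.4)
c=plane(m,cr(236,352),.130)[0]; t=plane(m,cr(305,527),.006)[0]
print('disc',c,'tab',t,'flask x yaw deg',np.degrees(np.arctan2(*(c-t)[1::-1])))
print('foot l/r',plane(m,[cr(150,472),cr(329,468)],.0).mean(0), 'bar end far', plane(m,cr(212,293),.164))
s=bot.get_state(); R=Ro.from_rotvec(s['tcp_rot']).as_matrix(); print(R.round(3))
w=camera_model('wrist'); C=-np.array(w['R']).T@w['t']; print('cam in tool',R.T@(C-s['position']), (np.array(w['R'])@R).round(2), w['vfov'])
E
```

```text
disc [0.51453879 0.12813032 0.13      ] tab [0.45518395 0.14826316 0.006     ] flask x yaw deg -18.736662378353905
foot l/r [0.51578518 0.12592203 0.        ] bar end far [[0.53585653 0.11835927 0.164     ]]
[[ 0.902  0.431 -0.   ]
 [ 0.431 -0.902  0.001]
 [ 0.    -0.001 -1.   ]]
cam in tool [ 0.08315564 -0.00051859 -0.16573829] [[ 0.    1.    0.  ]
 [-0.95  0.   -0.3 ]
 [-0.3  -0.    0.95]] 71.19772840841064
```

>>> arm_command:
  targets: [0,0,-60,0,0,0,50,-42,-80,0,0,0.1,100,-85,-80,0,0,0.2,150,-128,-80,0,0,0.3,195,-166,-80,0,0,0.4,240,-204,-80,0,0,0.45,285,-242,-80,0,0,0.5,330,-280,-80,0,0,0.55,375,-318,-80,0,0,0.6,420,-358,-80,0,0,0.68,460,-392,-80,0,0,0.74,495,-422,-80,0,0,0.777,519,-442,-80,0,0,0.777,519,-442,-80,0,0,0.777,519,-442,-80,0,0,0.777,519,-442,-80,0,0,0.777,519,-442,-80,0,0,0.777]
  hand: 1

```text
clock: 2.22
position: [0.5147, 0.1254, 0.2989]
tcp_rot: [3.098, -0.52, 0.0]
force: [0.1, 0.1, 0.9]
gripper_width: 1.002
grip_force: 0.0
```

```bash
python3 - <<'E'
from h import *
s=bot.get_state(); w=camera_model('wrist'); im=get_image('wrist'); cv2.imwrite('pics/w1.png',im[:,:,::-1])
print(s['clock'],s['position'].round(4),s['joints'].round(2),s['force'].round(1),s['moment'].round(2)); R=Ro.from_rotvec(s['tcp_rot']).as_matrix(); print(R.round(3))
np.savez('w1.npz',**{k:np.array(v) for k,v in w.items()})
print(proj(w,[[.515,.127,.164],[.515,.127,.13]]))
E
```

```text
2.225 [0.5147 0.1254 0.2989] [ 0.03  0.18  1.44 -0.    1.52  1.93] [0.1 0.1 0.9] [0.05 0.04 0.  ]
[[ 0.945 -0.327  0.   ]
 [-0.327 -0.945 -0.   ]
 [ 0.     0.    -1.   ]]
[[315.82167102 192.24418008]
 [315.98184157 184.87763118]]
```

View pics/w1.png

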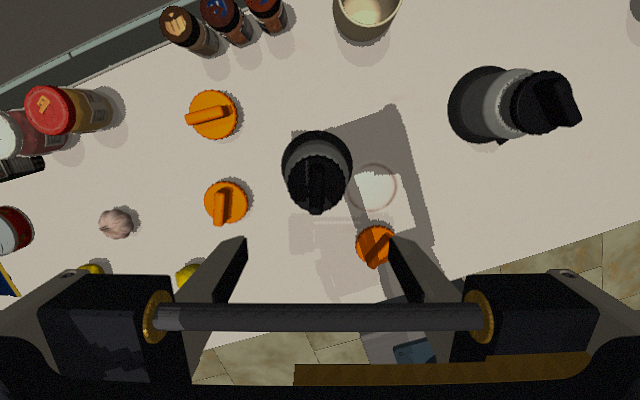

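The wrist view shows the left cap at about (316,185), with its bar upright in the picture from about (317,158) to (316,213). That matches the predicted position. Joint 6 is at 1.93, so I need a half-turn flip to have room to turn both ways. First I'll take one enhanced crop to refine the bar centre and yaw.

```bash
python3 - <<'E'
from h import *
im=cv2.imread('pics/w1.png'); 
c=im[120:225,265:370].astype(float); c=np.clip(255*(c/90)**.6,0,255).astype(np.uint8)
cv2.imwrite('pics/crop1.png',cv2.resize(c,(588,588),interpolation=cv2.INTER_CUBIC))
E
```

```text
(no output)
```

View pics/crop1.png

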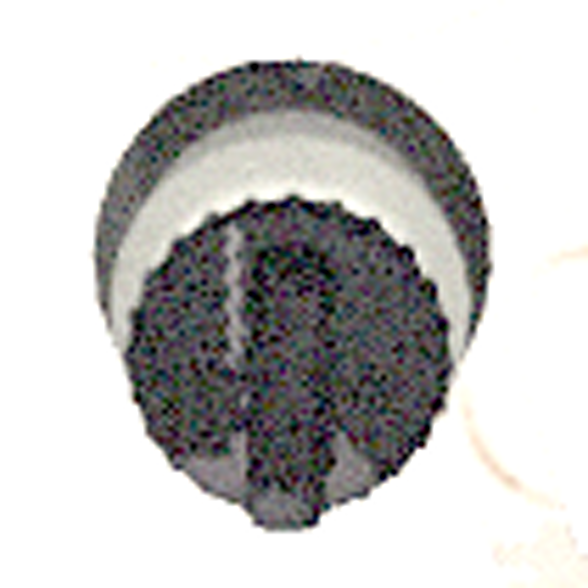

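>>> arm_command:
  targets: [0,0,0,0,0,-0.18,0,0,0,0,0,-0.36,0,0,0,0,0,-0.54,0,0,0,0,0,-0.72,0,0,0,0,0,-0.9,0,0,0,0,0,-1.08,0,0,0,0,0,-1.26,0,0,0,0,0,-1.44,0,0,0,0,0,-1.62,0,0,0,0,0,-1.8,0,0,0,0,0,-1.98,0,0,0,0,0,-2.16,0,0,0,0,0,-2.34,0,0,0,0,0,-2.52,0,0,0,0,0,-2.7,0,0,0,0,0,-2.88,0,0,0,0,0,-3.06,0,0,0,0,0,-3.14,0,0,0,0,0,-3.14,0,0,0,0,0,-3.14]

```text
clock: 4.78
position: [0.5148, 0.1261, 0.2988]
tcp_rot: [0.523, 3.098, 0.0]
force: [0.1, -0.3, -0.2]
gripper_width: 1.0
grip_force: 0.0
```

The crop shows the ribbed disc centred at about (316.5,182) and the bar's top centred at about (316.8,186.5), vertical to within about 3°.

```bash
python3 - <<'E'
from h import *
w=dict(np.load('w1.npz')); q=lambda x,y:(265+x/5.6-.4,120+y/5.6-.4)
print('disc',plane(w,[q(288,349)],.13),'bar',plane(w,[q(290,372)],.164))
a,b=plane(w,[q(300,260),q(287,488)],.164); d=a-b; print(np.linalg.norm(d),np.degrees(np.arctan2(d[1],d[0])))
s=bot.get_state(); R=Ro.from_rotvec(s['tcp_rot']).as_matrix(); print(s['position'],R.round(3),s['joints'].round(2))
for c in ([.5145,.1275],): print(R.T@(np.array([*c,.135])-s['position'])*1000)
E
```

```text
disc [[0.51851145 0.12572098 0.13      ]] bar [[0.52154739 0.12406523 0.164     ]]
0.046638972473765826 -22.23829084064438
[0.51484922 0.12609962 0.29875068] [[-0.944  0.329  0.   ]
 [ 0.329  0.944  0.   ]
 [-0.     0.    -1.   ]] [ 0.03  0.18  1.44  0.    1.52 -1.21]
[  0.81270868   1.19848503 163.75063362]
```

```bash
python3 - <<'E'
from h import *
s=bot.get_state(); w=camera_model('wrist'); im=get_image('wrist')[:,:,::-1]; np.savez('w2.npz',**{k:np.array(v) for k,v in w.items()})
u,v=proj(w,[[.517,.126,.14]])[0]; x0,y0=int(u)-50,int(v)-50; print(x0,y0)
c=im[y0:y0+100,x0:x0+100].astype(float); c=cv2.GaussianBlur(c,(0,0),.7); c=np.clip(255*(c/90)**.6,0,255).astype(np.uint8)
cv2.imwrite('pics/crop2.png',cv2.resize(c,(600,600),interpolation=cv2.INTER_CUBIC))
E
```

```text
268 140
```

View pics/crop2.png

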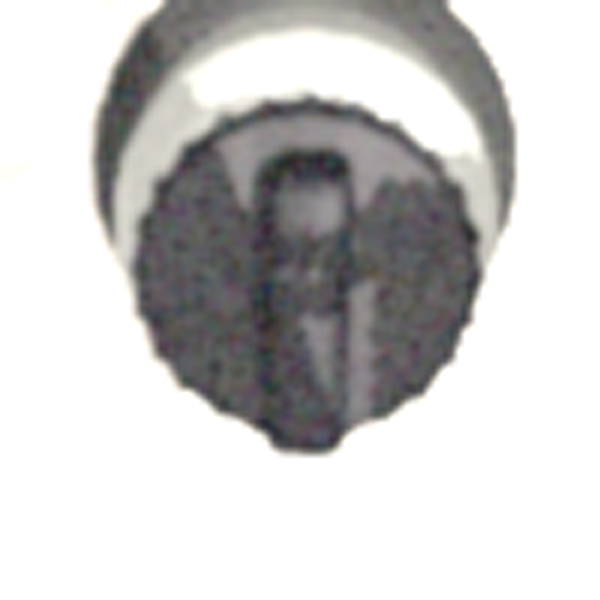

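The crop shows the disc centred at about (307,268) in the crop. The bar top spans columns 260–350 and rows 152–440, and is vertical.

```bash
python3 - <<'E'
from h import *
w=dict(np.load('w2.npz')); q=lambda x,y:(268+x/6-.4,140+y/6-.4)
print('disc',plane(w,[q(307.5,266)],.13),'ends',plane(w,[q(307,152),q(305,440)],.164),'bar',plane(w,[q(306,152),q(306,440)],.164).mean(0))
s=bot.get_state(); R=Ro.from_rotvec(s['tcp_rot']).as_matrix()
print(R.T@(np.array([.517,.1265,.135])-s['position'])*1000)
E
```

```text
disc [[0.51196927 0.12822061 0.13      ]] ends [[0.48406527 0.13765125 0.164     ]
 [0.53606674 0.11925317 0.164     ]] bar [0.5100676  0.12845681 0.164     ]
[ -1.90156173   1.01389756 163.71786948]
```

>>> arm_command:
  targets: [-0.5,0.6,45,0,0,0.02,-0.5,0.6,90,0,0,0.02,-0.5,0.6,125,0,0,0.02,-0.5,0.6,145,0,0,0.02,-0.5,0.6,157,0,0,0.02,-0.5,0.6,162,0,0,0.02,-0.5,0.6,162,0,0,0.02,-0.5,0.6,162,0,0,0.02]

```text
clock: 5.82
position: [0.5162, 0.1268, 0.1376]
tcp_rot: [0.551, 3.091, 0.001]
force: [-0.4, -0.3, -0.2]
gripper_width: 0.996
grip_force: 0.0
```

>>> arm_command:
  targets: [0,0,0,0,0,0,0,0,0,0,0,0,0,0,0,0,0,0,0,0,0,0,0,0,0,0,0,0,0,0,0,0,0,0,0,0,0,0,0,0,0,0,0,0,0,0,0,0]
  hand: -1
  grip_force: 30

```text
clock: 6.82
position: [0.5155, 0.1267, 0.1366]
tcp_rot: [-0.551, -3.093, 0.0]
force: [-0.1, 0.9, -1.0]
gripper_width: 0.188
grip_force: 0.0
```

```bash
python3 - <<'E'
from h import *
s=bot.get_state(); print({k:np.round(v,3) for k,v in s.items()})
E
```

```text
{'clock': np.float64(6.825), 'joints': array([ 0.031,  0.295,  1.698,  0.   ,  1.148, -1.187]), 'qvel': array([ 0.001, -0.   , -0.   ,  0.   ,  0.   ,  0.001]), 'tau': array([ 1.0000e-03, -4.3056e+01, -2.5671e+01,  1.4000e-02,  8.0000e-02,
        0.0000e+00]), 'position': array([0.516, 0.127, 0.137]), 'tcp_rot': array([-0.551, -3.093,  0.   ]), 'force': array([-0.143,  0.945, -1.024]), 'moment': array([ 0.052, -0.157, -0.035]), 'grip_force': np.float64(0.0), 'gripper_width': np.float64(0.188)}
```

>>> arm_command:
  targets: [0,0,0,0,0,0,0,0,0,0,0,0,0,0,0,0,0,0,0,0,0,0,0,0]

```text
clock: 7.32
position: [0.5155, 0.1268, 0.1367]
tcp_rot: [-0.551, -3.093, -0.0]
force: [0.1, 0.4, 0.0]
gripper_width: 0.169
grip_force: 30.0
```

>>> arm_command:
  targets: [0,0,0,0,0,0.06,0,0,0,0,0,0.12,0,0,0,0,0,0.18,0,0,0,0,0,0.18]

```text
clock: 7.82
position: [0.5156, 0.1272, 0.1367]
tcp_rot: [0.824, 3.031, 0.001]
force: [0.7, 2.8, 0.8]
gripper_width: 0.173
grip_force: 31.3
```

```bash
python3 - <<'E'
from h import *
s=bot.get_state(); print({k:np.round(v,3) for k,v in s.items()})
E
```

```text
{'clock': np.float64(7.825), 'joints': array([ 0.031,  0.295,  1.698,  0.   ,  1.148, -1.009]), 'qvel': array([ 0.001, -0.   , -0.   , -0.001, -0.   , -0.024]), 'tau': array([ -1.971, -42.927, -25.41 ,  -0.503,   0.152,   1.039]), 'position': array([0.516, 0.127, 0.137]), 'tcp_rot': array([8.240e-01, 3.031e+00, 1.000e-03]), 'force': array([0.654, 2.823, 0.809]), 'moment': array([ 0.47 , -0.123,  0.677]), 'grip_force': np.float64(31.34), 'gripper_width': np.float64(0.173)}
```

At 10° clockwise the torque has built up to about 1 N m, which looks like the stop. I'll turn it anticlockwise instead.

>>> arm_command:
  targets: [0,0,0,0,0,-0.1,0,0,0,0,0,-0.2,0,0,0,0,0,-0.3,0,0,0,0,0,-0.4,0,0,0,0,0,-0.48,0,0,0,0,0,-0.48]

```text
clock: 8.57
position: [0.5154, 0.1265, 0.1367]
tcp_rot: [-0.083, -3.14, 0.001]
force: [-0.7, 0.0, 1.1]
gripper_width: 0.17
grip_force: 29.8
```

```bash
python3 - <<'E'
from h import *
s=bot.get_state(); print({k:np.round(v,3) for k,v in s.items()})
E
```

```text
{'clock': np.float64(8.575), 'joints': array([ 0.031,  0.295,  1.698, -0.   ,  1.149, -1.487]), 'qvel': array([ 0.001,  0.001, -0.001,  0.001, -0.002,  0.037]), 'tau': array([  0.057, -42.76 , -25.754,   0.116,  -0.162,  -0.446]), 'position': array([0.515, 0.126, 0.137]), 'tcp_rot': array([-8.30e-02, -3.14e+00,  1.00e-03]), 'force': array([-0.686,  0.045,  1.131]), 'moment': array([-0.033, -0.021, -0.009]), 'grip_force': np.float64(29.775), 'gripper_width': np.float64(0.17)}
```

Anticlockwise is free: about -17° with almost no moment. I'll go on to about 75°.

>>> arm_command:
  targets: [0,0,0,0,0,-0.12,0,0,0,0,0,-0.24,0,0,0,0,0,-0.36,0,0,0,0,0,-0.48,0,0,0,0,0,-0.6,0,0,0,0,0,-0.72,0,0,0,0,0,-0.84,0,0,0,0,0,-0.94,0,0,0,0,0,-1.01,0,0,0,0,0,-1.01,0,0,0,0,0,-1.01]

```text
clock: 9.95
position: [0.5156, 0.1265, 0.1367]
tcp_rot: [1.444, -2.79, 0.001]
force: [-1.4, -0.8, -0.0]
gripper_width: 0.168
grip_force: 29.8
```

```bash
python3 - <<'E'
from h import *
s=bot.get_state(); print({k:np.round(v,3) for k,v in s.items()})
im=get_image('scene')[150:280,265:395,::-1]; cv2.imwrite('pics/crop3.png',cv2.resize(im,(598,598),interpolation=cv2.INTER_CUBIC))
E
```

```text
{'clock': np.float64(9.95), 'joints': array([ 0.031,  0.295,  1.698, -0.   ,  1.148, -2.495]), 'qvel': array([-0.   , -0.001,  0.001,  0.   , -0.   , -0.006]), 'tau': array([ 5.5600e-01, -4.2819e+01, -2.5679e+01,  3.7800e-01, -6.4000e-02,
       -9.0000e-03]), 'position': array([0.516, 0.126, 0.137]), 'tcp_rot': array([ 1.444e+00, -2.790e+00,  1.000e-03]), 'force': array([-1.37 , -0.777, -0.02 ]), 'moment': array([-0.19 , -0.12 , -0.062]), 'grip_force': np.float64(29.78), 'gripper_width': np.float64(0.168)}
```

View pics/crop3.png

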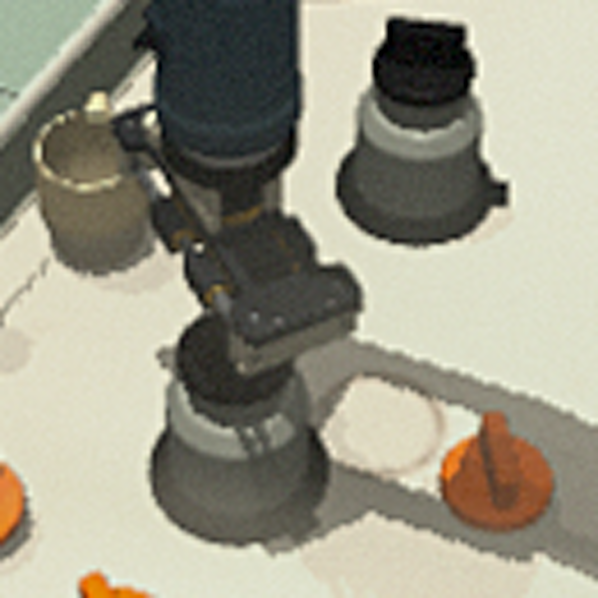

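The view shows the gripper turned by about 75° with the cap still seated at crop (240,355). The mug and the right flask haven't moved. Next I'll lift slowly, watching the force.

>>> arm_command:
  targets: [0,0,-2,0,0,0,0,0,-5,0,0,0,0,0,-8,0,0,0,0,0,-8,0,0,0]

```text
clock: 10.5
position: [0.5157, 0.1268, 0.1449]
tcp_rot: [-1.447, 2.788, -0.0]
force: [-0.4, -0.2, -2.8]
gripper_width: 0.173
grip_force: 29.8
```

>>> arm_command:
  targets: [0,0,-8,0,0,0,0,0,-18,0,0,0,0,0,-30,0,0,0,0,0,-45,0,0,0,0,0,-60,0,0,0,0,0,-75,0,0,0,0,0,-87,0,0,0,0,0,-92,0,0,0,0,0,-92,0,0,0,0,0,-92,0,0,0,0,0,-92,0,0,0]

```text
clock: 11.88
position: [0.5152, 0.1267, 0.2361]
tcp_rot: [1.446, -2.788, -0.001]
force: [0.2, -0.6, -2.8]
gripper_width: 0.17
grip_force: 29.8
```

```bash
python3 - <<'E'
from h import *
s=bot.get_state(); print({k:np.round(v,3) for k,v in s.items()})
im=get_image('scene')[120:280,255:415,::-1]; cv2.imwrite('pics/crop4.png',cv2.resize(im,(592,592),interpolation=cv2.INTER_CUBIC))
E
```

```text
{'clock': np.float64(11.875), 'joints': array([ 0.031,  0.213,  1.552, -0.   ,  1.378, -2.497]), 'qvel': array([-0.001, -0.002, -0.002, -0.   ,  0.001, -0.001]), 'tau': array([ 9.0000e-03, -4.2479e+01, -2.9560e+01, -6.9000e-02,  4.1000e-02,
       -1.0000e-03]), 'position': array([0.515, 0.127, 0.236]), 'tcp_rot': array([ 1.446e+00, -2.788e+00, -1.000e-03]), 'force': array([ 0.171, -0.573, -2.757]), 'moment': array([ 0.156, -0.127,  0.005]), 'grip_force': np.float64(29.776), 'gripper_width': np.float64(0.17)}
```

View pics/crop4.png

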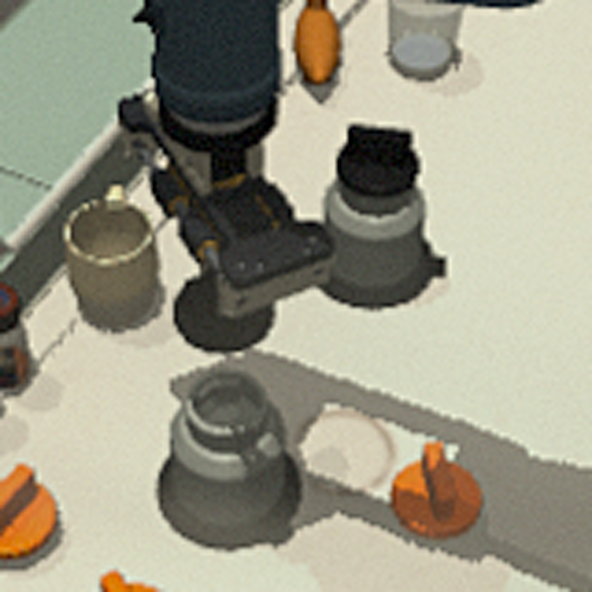

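The cap is off and held level at crop (225,312). The left flask's mouth is open at (232,400), and the right flask is still closed at (378,165). The cap is about 100 mm above the rim, so I'm handing in.

```bash
python3 -c "
from rig import bot
print(bot.close_job())"
```

```text
the job is handed in; nothing more can be done
None
```

The left flask is open: its cap loosened anticlockwise (about 75°) and is held level about 10 cm above the mouth, the right flask is still closed, no bystander was touched as far as the last views show, and the job was handed in at about 12 s (no verdict was returned).

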